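# Make up two model-building kits

### The arm

A 7-joint arm with a two-finger parallel gripper is mounted at the origin on the work surface. World frame = base frame: x ahead of the robot, y to its left, z up, the work surface at z = 0. Lengths are in mm, angles in rad, forces in N, time in s.
With the tool pointing down it reaches from about 425 to 950 mm from the base axis. Payload 4.7 kg.
Tool frame: the origin (TCP) lies at the very end of the fingers, on their centre line; the grasp point (between the pads) lies 19 mm behind it (manip.grip_point_offset is the distance from the TCP to the grasp point, in mm); z points along the fingers, y is the line along which they close (so a half turn about z gives the same grasp; the last joint's range is limited). The gripper opens to 85 mm and grips with 20 to 120 N. Pads are 22 mm wide; open, the fingers measure 114 mm over their backs; the gripper's body (76 mm by 85 mm) begins 54 mm behind the grasp point. The pads swing forward as they close: fully open they stand 13 mm farther back than shut.
Start: joints at [-1.2, 0.469, -0.049, 1.532, 0.024, 1.141, -0.082], TCP at [262.695, 621.804, 231.335] pointing down, gripper open.
Joint ranges: [-2.59, 2.59], [-0.33, 1.99], [-1.39, 1.29], [0.1, 2.45], [-1.04, 4.18], [0.21, 1.99], [-2.66, 2.66]. Speed limits (rad/s): [2.57, 2.57, 3.14, 3.14, 3.14, 3.14, 3.14].

### API

Orientations are given as [roll, pitch, yaw] about the fixed x, y, z axes, in that order (R = Rz(yaw) Ry(pitch) Rx(roll)).
In Python, from rig import manip, viewer, ticket, spotter gives the robot as it stands.
- The arm moves only by the tool jog_arm, never from a script. Its arguments are lists of equal length, an entry for each row: "delta_pos": the shift along the world's x, y, z scaled (see below), a list of three; "twist": the turn, a rotation vector about the world's x, y, z scaled (see below), a list of three. In form: {"delta_pos": [[tx, ty, tz], ...], "twist": [[rx, ry, rz], ...]}. A call has 1 to 5 rows; each row is the pose to reach, as a shift and turn from the pose commanded when the call began; what a row does not reach only later rows make up. The controller multiplies each number of a shift by 0.5 m and each number of a turn by 60 degrees. A row lasts 1/8 s, in which the tool goes at most 62.5 mm and 10.7 degrees, less where a joint would pass 70% of its speed; a pose out of reach is approached as far as the arm can. A call with a number of a shift or a turn outside -1 to 1 is refused whole. A call with a gripper value outside its range is refused whole. "fingers" is the closure, from 0 (fully open) to 1 (shut), set as the call begins (left out, the last holds). The fingers move at their own pace and stop on an object; "force" is the grip in N (left out, the last holds). Time passes only in rows, so rows that repeat a pose let the fingers close. It gives the time, the measured TCP pose, the force, the opening and the grip force at its end, in the units of the state.
- manip.get_obs(): the state, without advancing time (a new reading comes with each control period).
- viewer.grab_frame(name): name is "side" or "top"; returns a dict with "pixels" (480x640x3 uint8, blue, green, red), "intrinsics" (3x3 intrinsics, pixels), "view" (4x4, takes a point from world to camera coordinates). Camera axes: x right, y down, z forward; pixel columns grow to the right and rows downward; lengths in mm; the calibration is good to about 2 mm. A picture is of the moment at which its call begins. There is no depth.
- ticket.job_done(): hands the job in; it is judged then, once.
Trained networks look in a picture, given as the dict that the camera call returned (one of the last four; its "shot" number tells which), for a name from the list of things; names that differ only in an ending like _2 or _b are one class to them, and where a whole thing is asked for, a point or a joint stands for the part that bears it (a point fixed in the world has none). Each returns a list of dicts, best first, with "p" (0 to 1); they miss things now and then, are a little off and sometimes report something else, mostly with a low value. They report only what shows in the picture. A call takes as long as a camera call. They do not tell look-alikes from the thing itself.
- spotter.regions_of(thing, picture): "pixels" (480x640 bool, what is visible of it) and "xy" ([column, row] in pixels, amid what is visible of it).
The state is a dict: "time_s": time; "joint_pos": joint angles; "dq": joint speeds; "joint_efforts": joint torques, N m; "ee_pos": TCP position; "eef_rot": TCP orientation; "wrist_force": force on the tool from outside, world axes, zero at the start; "torque": the same for the moment, N m; "finger_gap": finger opening in mm; "gripper_force": force on a finger pad.
Only numpy, scipy, OpenCV 4.12 (cv2) and the standard library are available. Lean on these libraries where they do the work, as an engineer would, in place of code of your own. Each camera call takes 0.05 s, during which the arm holds its last target. There are 200 camera calls.

### The job

Make up two kits for the modelling class. In the long three-compartment tray stand the round paint pot in the middle compartment, with the tall thin thinner bottle and the square cement bottle in the two end compartments, one in each, either way round; in the open square tray lay the sanding block and the roll of tape side by side, flat on its floor. Everything stands upright and is let go; do not disturb the half-built model tank.

Things in the scene. Friction and masses are not known exactly. Their poses are not given: they have to be found in the camera images.
- long_tray: Shallow cardboard tray fixed to the mat, 110 mm (its x) by 264 mm (its y) outside, walls 5 mm thick and 18 mm high measured from its underside, floor 5 mm thick. Two cross walls, as high as the sides, split its length into three equal compartments of 100 by 81 mm, centred at y = -86.5, 0 and +86.5 mm, x = 0. Origin: centre of the underside, 3 mm above the table on the cutting mat.
- square_tray: Shallow cardboard tray without divisions, nearly square, fixed to the mat: 145 mm (its x) by 180 mm (its y) outside, walls 5 mm thick and 18 mm high measured from its underside, floor 5 mm thick. Origin: centre of the underside, 3 mm above the table on the cutting mat.
- cement: Square white bottle of plastic cement with an orange cap: body 40 by 40 mm (sides along its x and y) and 44 mm high, round cap 26 mm across on top of it, 64 mm high in all, about 70 g. Stands on the cutting mat (3 mm thick). Origin: centre of the underside, z up.
- thinner: Tall thin round white bottle with an orange cap: body 34 mm across and 66 mm high, cap 22 mm across, 88 mm high in all, about 70 g. Stands on the mat. Origin: centre of the underside, z up.
- paint_pot: Squat round white pot with a wide orange screw lid, 48 mm across and 41 mm high in all, about 60 g. Stands on the mat. Origin: centre of the underside, z up.
- sanding_block: Cork sanding block with a dark abrasive underside, 62 mm (its x) by 32 mm (its y), 35 mm high, about 50 g. Lies on the mat. Origin: centre of the underside, z up.
- tape: Roll of cream masking tape lying flat on the mat: 52 mm outside diameter, 34 mm hole, 25 mm high, about 40 g. Origin: centre of the underside, z along its axis.
- model: Half-built grey model tank, loose, 66 mm long (its x) by 41 mm wide, 30 mm high, with a thin gun barrel reaching 42 mm ahead of the origin. Stands among the stock and is to be left alone. Origin: centre of the underside.
Things that resemble listed ones, but are neither listed nor needed, are in the scene too. Several things have the shape of the tape; the one meant has the colours described above.

How it is judged:
By the outcome, as a careful person would: the job done as asked, in the order asked, and still so for the second after the job is handed in, with the robot touching nothing.
It also fails if it takes over 131 s, if anything falls off the work surface, if the arm or the gripper's body presses on something with over 40 N, if the wrist force passes 120 N, or if a joint passes its speed limit or range.

## Working session

There is one attempt and no reset: what is moved stays moved. The work goes in short steps, Python scripts to look and compute and a tool call to move; the robot and the scene stay as the last step left them, time stands still between calls to the robot, and variables do not carry over. Pictures are saved under pics/ and viewed, at most 14 in all, crops included, and the job is handed in when it is done.

Besides the shell and the picture viewer there is one more tool, called as name(argument=value, ...) on one line, values as JSON. jog_arm: Moves the arm, as the interface text tells. Its arguments: {"type":"object","properties":{"delta_pos":{"type":"array","items":{"type":"array","items":{"type":"number"}}},"twist":{"type":"array","items":{"type":"array","items":{"type":"number"}}},"fingers":{"type":"number"},"force":{"type":"number"}},"required":["delta_pos","twist"]}

```bash
mkdir -p pics
cat > h.py <<'E'
import numpy as np, cv2
from rig import manip, viewer, ticket, spotter
def ray(f,uv):
    K=np.array(f["intrinsics"]);V=np.array(f["view"]);R=V[:3,:3];t=V[:3,3]
    return -R.T@t, R.T@np.linalg.inv(K)@np.array([uv[0],uv[1],1.])
def at(f,uv,z):
    c,d=ray(f,uv); return c+d*(z-c[2])/d[2]
def proj(f,P):
    P=np.atleast_2d(P);V=np.array(f["view"]);K=np.array(f["intrinsics"])
    q=(P@V[:3,:3].T+V[:3,3])@K.T; return q[:,:2]/q[:,2:]
E
python3 - <<'E'
from h import *
np.set_printoptions(precision=1,suppress=True)
o=manip.get_obs();print(o["time_s"],o["ee_pos"],o["eef_rot"],o["finger_gap"])
H=dict(long_tray=21,square_tray=21,cement=67,thinner=91,paint_pot=44,sanding_block=38,tape=28,model=20)
for n in("top","side"):
    f=viewer.grab_frame(n);cv2.imwrite(f"pics/{n}0.png",f["pixels"])
    c,_=ray(f,(320,240));print(n,"cam",c, "axis",ray(f,(320,240))[1])
    for k,h in H.items():
        for r in spotter.regions_of(k,f)[:6]:
            m=r["pixels"].astype(np.uint8)
            print(n,k,round(r["p"],2),np.array(r["xy"]),m.sum(),at(f,r["xy"],h*.7)[:2])
E
```

```text
0.0 [262.5 621.2 230.3] [-3.1  0.   2.7] 85.09918299658398
top cam [ 269.4   -5.8 1355.8] axis [ 0.2 -0.  -1. ]
top long_tray 0.92 [235.9 195.6] 5770 [615.9 176.4]
top square_tray 0.72 [391.9 201.4] 5040 [ 600.9 -177.3]
top cement 0.94 [388.6 263.2] 383 [ 454.7 -162.1]
top thinner 0.64 [291.3 275.1] 244 [428.   48.5]
top sanding_block 0.76 [231.5 276.7] 482 [429.9 180.8]
top sanding_block 0.4 [179.3 270.2] 463 [445. 295.]
top sanding_block 0.26 [337.9 261.6] 262 [461.8 -52.5]
top tape 0.57 [251.8  92.8] 327 [861.6 143.6]
top tape 0.51 [335.7 264.6] 288 [456.2 -47.8]
top model 0.57 [453.  278.7] 572 [ 423.7 -308.6]
side cam [ 305.8 -744.5  792.9] axis [ 0.2  0.7 -0.7]
side long_tray 0.7 [330.1 202.9] 2672 [609.4 152.1]
side square_tray 0.83 [378.2 297.8] 4636 [ 607.3 -190.7]
side cement 0.9 [301.4 306.5] 577 [ 434.5 -186.8]
side thinner 0.84 [274.5 233.9] 407 [428.7  26.6]
side thinner 0.3 [258.3 206.7] 376 [412.6 137.1]
side paint_pot 0.81 [253.1 180.1] 340 [427.3 296.8]
side paint_pot 0.24 [262.7 208.9] 437 [426.6 164.5]
side sanding_block 0.77 [258.5 208.3] 425 [417.2 175.3]
side sanding_block 0.45 [330.6 201.3] 2645 [608.1 144.4]
side tape 0.91 [290.  267.2] 381 [444.7 -48.2]
side tape 0.86 [191.5 413.8] 670 [ 188.6 -336.3]
side tape 0.74 [410.  191.5] 235 [833.8 125.5]
side tape 0.66 [465.7 261.6] 435 [ 842.4 -156.4]
side model 0.9 [314.7 367.8] 770 [ 424.8 -311.9]
side model 0.28 [257.9 182.6] 291 [440.8 303.6]
```

View pics/top0.png

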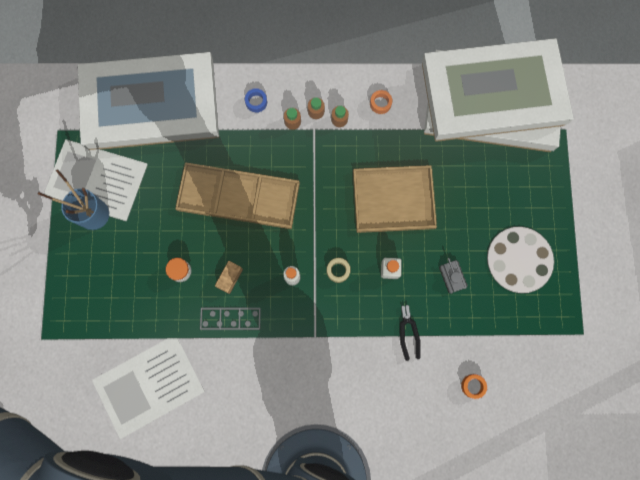

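View pics/side0.png

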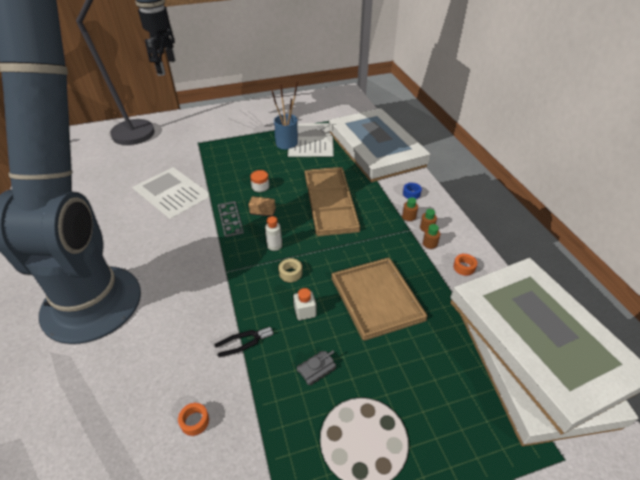

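The top view shows the row of stock along x≈430–460: pot (177,269), block (229,277), thinner (291,275), cream tape (338,270), cement (391,268) and model (453,276). The long tray is at (238,195) and the square tray at (395,198). The side view agrees, and the blue and orange rings and green-capped bottles are decoys. Next I fit the poses using both views.

```bash
cat > fit.py <<'E'
from h import *
from scipy.optimize import minimize
def box(a,b,z0,z1): return np.array([[x,y,z] for x in(-a/2,a/2) for y in(-b/2,b/2) for z in(z0,z1)])
def cyl(d,z0,z1):
    t=np.arange(0,2*np.pi,.2);return np.array([[d/2*np.cos(a),d/2*np.sin(a),z] for a in t for z in(z0,z1)])
S=dict(long_tray=[box(110,264,3,21)],square_tray=[box(145,180,3,21)],cement=[box(40,40,3,47),cyl(26,47,67)],
 thinner=[cyl(34,3,69),cyl(22,69,91)],paint_pot=[cyl(48,3,44)],sanding_block=[box(62,32,3,38)],tape=[cyl(52,3,28)])
U=4
def draw(f,k,p):
    c,s=np.cos(p[2]),np.sin(p[2]);R=np.array([[c,-s,0],[s,c,0],[0,0,1]])
    m=np.zeros((480*U,640*U),np.uint8)
    for P in S[k]:
        q=(proj(f,P@R.T+[p[0],p[1],0])+.5)*U
        cv2.fillConvexPoly(m,cv2.convexHull((q*16).astype(np.int32)),1,shift=4)
    return m
def mask(f,k,near):
    b=None
    for r in spotter.regions_of(k,f):
        d=np.linalg.norm(at(f,r["xy"],20)[:2]-near)
        if d<60 and r["p"]>.2 and (b is None or d<b[0]): b=(d,r)
    if b is None: return None
    m=b[1]["pixels"].astype(np.uint8)
    cs,_=cv2.findContours(m,cv2.RETR_EXTERNAL,cv2.CHAIN_APPROX_NONE)
    m[:]=0;cv2.drawContours(m,[max(cs,key=cv2.contourArea)],-1,1,-1)
    return cv2.resize(m,None,fx=U,fy=U,interpolation=cv2.INTER_NEAREST)
def fit(k,p0,frames,yaws=(0,)):
    ms=[(f,mask(f,k,np.array(p0[:2]))) for f in frames];ms=[a for a in ms if a[1] is not None]
    def iou(f,m,p): d=draw(f,k,p);return (d&m).sum()/(d|m).sum()
    out=[]
    for sel in ([ms] if len(ms)<2 else [ms,ms[:1],ms[1:]]):
        best=min((minimize(lambda p:-sum(iou(f,m,p) for f,m in sel)/len(sel),[*p0[:2],y],method="Nelder-Mead",
          options=dict(initial_simplex=[[p0[0],p0[1],y],[p0[0]+12,p0[1],y],[p0[0],p0[1]+12,y],[p0[0]+5,p0[1]+5,y+.3]],maxfev=90)) for y in yaws),key=lambda r:r.fun)
        out.append((best.x,-best.fun))
    return out
E
python3 - <<'E'
from fit import *
np.set_printoptions(precision=2,suppress=True)
F=[viewer.grab_frame("top"),viewer.grab_frame("side")]
P=dict(long_tray=(612,165),square_tray=(605,-180),cement=(445,-170),thinner=(428,42),paint_pot=(435,297),sanding_block=(425,178),tape=(450,-48))
im=[f["pixels"].copy() for f in F]
for k,p in P.items():
    y={"long_tray":(0,),"square_tray":(0,),"cement":(0,.7),"sanding_block":(0,.8,1.6,2.4)}.get(k,(0,))
    r=fit(k,p,F,y);print(k,*[(x,round(v,2)) for x,v in r])
    for i in(0,1):
        cs,_=cv2.findContours(cv2.resize(draw(F[i],k,r[0][0]),(640,480),interpolation=cv2.INTER_AREA),cv2.RETR_EXTERNAL,cv2.CHAIN_APPROX_NONE);cv2.drawContours(im[i],cs,-1,(255,0,255),1)
a=cv2.resize(im[0][145:305,150:450],(800,427),interpolation=cv2.INTER_CUBIC);cv2.imwrite("pics/fit_top.png",a)
b=cv2.resize(im[1][150:350,230:440],(630,600),interpolation=cv2.INTER_CUBIC);cv2.imwrite("pics/fit_side.png",b)
E
```

```text
long_tray (array([616.84, 173.46,  -0.17]), np.float64(0.95)) (array([618.36, 172.93,  -0.17]), np.float64(0.97)) (array([615.13, 174.08,  -0.17]), np.float64(0.96))
square_tray (array([ 608.88, -181.79,    0.04]), np.float64(0.97)) (array([ 610.15, -181.85,    0.04]), np.float64(0.98)) (array([ 607.  , -182.26,    0.04]), np.float64(0.98))
cement (array([ 446.37, -167.81,   -0.08]), np.float64(0.86)) (array([ 448.07, -168.01,    1.54]), np.float64(0.9)) (array([ 444.38, -167.5 ,   -0.15]), np.float64(0.88))
thinner (array([428.99,  48.28,   0.12]), np.float64(0.85)) (array([430.63,  47.5 ,   0.15]), np.float64(0.8)) (array([428.44,  49.4 ,   0.1 ]), np.float64(0.93))
paint_pot (array([446.79, 298.14,   0.19]), np.float64(0.87)) (array([448.84, 298.35,   0.13]), np.float64(0.95)) (array([442.61, 296.39,   0.13]), np.float64(0.93))
sanding_block (array([429.81, 188.67,   2.67]), np.float64(0.88)) (array([431.15, 188.36,   2.67]), np.float64(0.94)) (array([427.13, 187.58,   2.83]), np.float64(0.87))
tape (array([445.37, -52.12,   0.28]), np.float64(0.88)) (array([445.97, -52.5 ,   0.12]), np.float64(0.95)) (array([441.19, -50.62,   0.18]), np.float64(0.83))
```

View pics/fit_top.png

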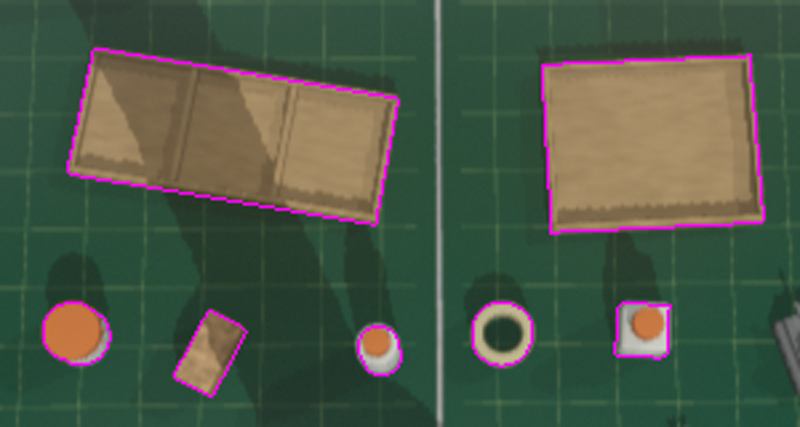

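View pics/fit_side.png

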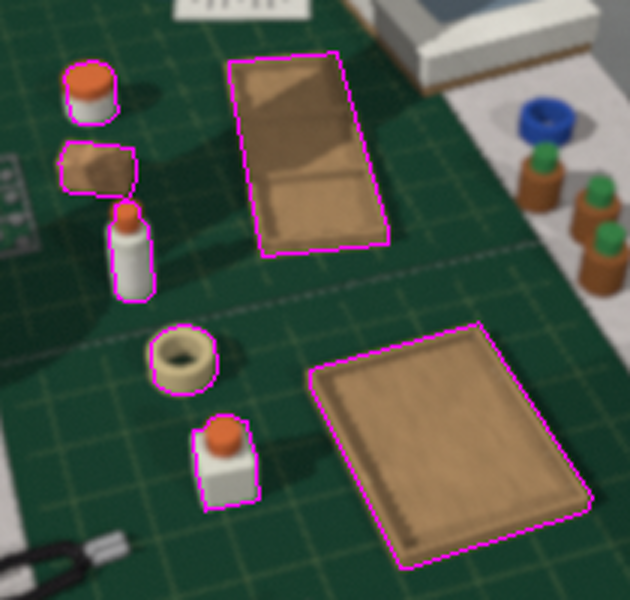

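The overlays match in both views, so I trust the poses. First I move towards the pot.

jog_arm(delta_pos=[[0.09,-0.08,0],[0.18,-0.16,0],[0.27,-0.3,0],[0.34,-0.44,0],[0.36,-0.54,0]], twist=[[0,0,-0.17],[0,0,-0.34],[0,0,-0.5],[0,0,-0.6],[0,0,-0.7]], fingers=0, force=30)

```text
time_s: 2.33
ee_pos: [436.6, 372.7, 231.5]
eef_rot: [3.14, 0.0, 2.004]
wrist_force: [1.1, -1.1, 1.2]
finger_gap: 85.7
gripper_force: 0.0
```

```bash
cat >> h.py <<'E'
def go(*T):
    """print jog numbers through targets (x,y,z,tool-y angle deg) from the present pose"""
    from scipy.spatial.transform import Rotation as Ro
    o=manip.get_obs();p=np.array(o["ee_pos"]);R=Ro.from_euler("xyz",o["eef_rot"])
    print("t",round(o["time_s"],2),"pos",p.round(1),"rpy",np.round(o["eef_rot"],3),"gap",round(o["finger_gap"],1),"F",np.round(o["wrist_force"],1),"q",np.round(o["joint_pos"],2))
    for x,y,z,a in T:
        G=Ro.from_euler("xyz",[np.pi,0,np.deg2rad(a)+np.pi/2]);G2=Ro.from_euler("xyz",[np.pi,0,np.deg2rad(a)-np.pi/2])
        w=min(((g*R.inv()).as_rotvec() for g in(G,G2)),key=np.linalg.norm)
        print("d",((np.array([x,y,z])-p)/500).round(4),"w",(w/np.deg2rad(60)).round(3))
        p=np.array([x,y,z]);R=Ro.from_rotvec(w)*R
E
python3 -c "
from h import *
go((446.5,298,110,-10),(446.5,298,17,-10))"
```

```text
t 2.33 pos [436.6 372.7 231.5] rpy [3.14  0.    2.004] gap 85.7 F [ 1.1 -1.1  1.2] q [-0.92  0.3   0.18  1.79 -0.06  1.05 -0.29]
d [ 0.0197 -0.1494 -0.243 ] w [-0.     0.001 -0.581]
d [ 0.     0.    -0.186] w [ 0. -0.  0.]
```

jog_arm(delta_pos=[[0.02,-0.15,0],[0.02,-0.15,-0.1],[0.02,-0.15,-0.2],[0.02,-0.15,-0.2],[0.02,-0.15,-0.2]], twist=[[0,0,-0.17],[0,0,-0.34],[0,0,-0.5],[0,0,-0.58],[0,0,-0.58]])

```text
time_s: 2.95
ee_pos: [445.2, 299.6, 131.1]
eef_rot: [-3.142, 0.0, 1.403]
wrist_force: [0.6, -0.2, -0.1]
finger_gap: 85.5
gripper_force: 0.0
```

```bash
python3 -c "
from h import *
go((446.5,298,17,-10),(446.5,298,100,-10))"
```

```text
t 2.95 pos [445.2 299.6 131.1] rpy [-3.142  0.     1.403] gap 85.5 F [ 0.6 -0.2 -0.1] q [-0.91  0.37  0.3   1.98 -0.14  0.82 -0.7 ]
d [ 0.0026 -0.0033 -0.2281] w [ 0.    -0.    -0.006]
d [0.    0.    0.166] w [-0. -0. -0.]
```

jog_arm(delta_pos=[[0.003,-0.003,-0.1],[0.003,-0.003,-0.18],[0.003,-0.003,-0.228],[0.003,-0.003,-0.228],[0.003,-0.003,-0.228]], twist=[[0,0,0],[0,0,0],[0,0,0],[0,0,0],[0,0,0]])

```text
time_s: 3.58
ee_pos: [447.8, 298.8, 18.7]
eef_rot: [3.14, -0.002, 1.402]
wrist_force: [-0.6, -0.2, 1.1]
finger_gap: 85.5
gripper_force: 0.0
```

jog_arm(delta_pos=[[0,0,0],[0,0,0],[0,0,0],[0,0,0],[0,0,0]], twist=[[0,0,0],[0,0,0],[0,0,0],[0,0,0],[0,0,0]], fingers=1, force=30)

```text
time_s: 4.2
ee_pos: [447.2, 298.6, 18.5]
eef_rot: [3.141, -0.001, 1.402]
wrist_force: [-1.0, -0.5, 5.5]
finger_gap: 46.2
gripper_force: 30.0
```

jog_arm(delta_pos=[[0,0,0.08],[0,0,0.14],[0.1,-0.08,0.14],[0.2,-0.15,0.14],[0.3,-0.22,0.14]], twist=[[0,0,0],[0,0,0],[0,0,0],[0,0,0],[0,0,0]])

```text
time_s: 4.82
ee_pos: [598.1, 187.3, 87.9]
eef_rot: [3.141, -0.001, 1.402]
wrist_force: [0.9, 0.9, -0.7]
finger_gap: 46.5
gripper_force: 31.6
```

```bash
python3 -c "
from h import *
go((616.8,173.5,50,-9.7),(616.8,173.5,24,-9.7))"
```

```text
t 4.83 pos [598.1 187.3  87.9] rpy [ 3.141e+00 -1.000e-03  1.402e+00] gap 46.5 F [ 0.9  0.9 -0.7] q [-0.58  0.55  0.3   1.8  -0.21  0.82 -0.35]
d [ 0.0374 -0.0276 -0.0759] w [-0.001  0.001 -0.001]
d [ 0.     0.    -0.052] w [ 0. -0.  0.]
```

jog_arm(delta_pos=[[0.037,-0.027,-0.03],[0.037,-0.027,-0.09],[0.037,-0.027,-0.11],[0.037,-0.027,-0.125],[0.037,-0.027,-0.125]], twist=[[0,0,0],[0,0,0],[0,0,0],[0,0,0],[0,0,0]])

```text
time_s: 5.45
ee_pos: [615.0, 175.1, 25.0]
eef_rot: [3.142, -0.0, 1.402]
wrist_force: [1.0, -0.5, -0.5]
finger_gap: 46.2
gripper_force: 31.6
```

```bash
python3 -c "
from h import *
go((616.8,173.5,23.5,-9.7))
f=viewer.grab_frame('side')
q=proj(f,[616.8,173.5,30])[0].astype(int);c=f['pixels'][q[1]-60:q[1]+50,q[0]-70:q[0]+70];cv2.imwrite('pics/pot.png',cv2.resize(c,None,fx=5,fy=5))"
```

```text
t 5.45 pos [615.  175.1  25. ] rpy [ 3.142 -0.     1.402] gap 46.2 F [ 1.  -0.5 -0.5] q [-0.53  0.65  0.27  1.8  -0.25  0.73 -0.3 ]
d [ 0.0036 -0.0033 -0.0031] w [-0.     0.    -0.001]
```

View pics/pot.png

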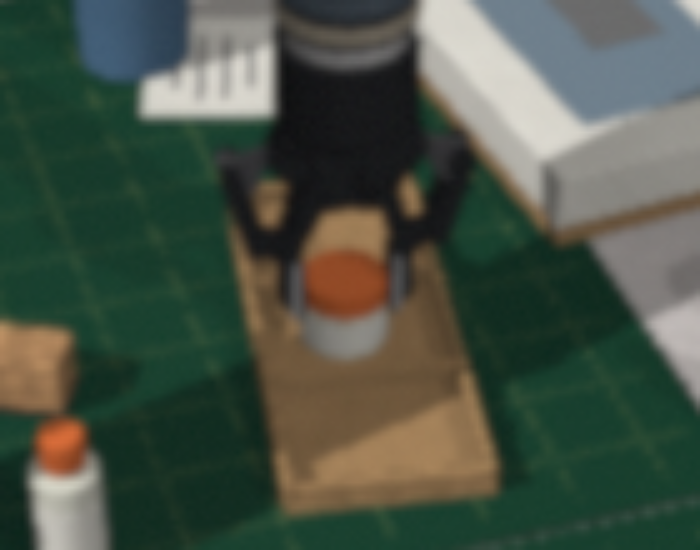

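The pot, lid at about (345,285) in the crop, hangs level inside the middle compartment. I lower the last 2 mm, let go, and rise.

jog_arm(delta_pos=[[0,0,-0.002],[0,0,-0.004],[0,0,-0.004]], twist=[[0,0,0],[0,0,0],[0,0,0]])

```text
time_s: 5.88
ee_pos: [615.5, 174.9, 23.6]
eef_rot: [3.141, -0.001, 1.402]
wrist_force: [-0.5, 0.1, 2.9]
finger_gap: 46.5
gripper_force: 31.9
```

jog_arm(delta_pos=[[0,0,0],[0,0,0],[0,0,0],[0,0,0.02],[0,0,0.07]], twist=[[0,0,0],[0,0,0],[0,0,0],[0,0,0],[0,0,0]], fingers=0.25)

```text
time_s: 6.5
ee_pos: [614.4, 174.3, 57.6]
eef_rot: [-3.14, 0.001, 1.401]
wrist_force: [-0.6, 0.3, 0.8]
finger_gap: 64.1
gripper_force: 0.0
```

jog_arm(delta_pos=[[0,0,0.1],[0,0,0.18],[-0.1,-0.07,0.2],[-0.2,-0.14,0.2],[-0.3,-0.2,0.2]], twist=[[0,0,0],[0,0,0],[0,0,0],[0,0,0],[0,0,0]], fingers=0)

```text
time_s: 7.12
ee_pos: [463.9, 73.2, 158.7]
eef_rot: [3.14, -0.001, 1.401]
wrist_force: [-0.0, 0.1, 0.2]
finger_gap: 85.4
gripper_force: 0.0
```

```bash
python3 -c "
from h import *
go((429,48.5,140,-9.7),(429,48.5,31,-9.7))"
```

```text
t 7.12 pos [463.9  73.2 158.7] rpy [ 3.140e+00 -1.000e-03  1.401e+00] gap 85.4 F [-0.   0.1  0.2] q [-0.56  0.22  0.36  2.1  -0.11  0.83 -0.3 ]
d [-0.0699 -0.0494 -0.0373] w [-0.     0.001  0.001]
d [ 0.     0.    -0.218] w [ 0. -0.  0.]
```

jog_arm(delta_pos=[[-0.07,-0.05,-0.03],[-0.07,-0.05,-0.05],[-0.07,-0.05,-0.09],[-0.07,-0.05,-0.09],[-0.07,-0.05,-0.09]], twist=[[0,0,0],[0,0,0],[0,0,0],[0,0,0],[0,0,0]])

```text
time_s: 7.75
ee_pos: [431.2, 49.9, 113.4]
eef_rot: [3.14, -0.0, 1.402]
wrist_force: [-0.4, -0.4, -0.7]
finger_gap: 85.5
gripper_force: 0.0
```

```bash
python3 -c "
from h import *
go((429,48.5,31,-9.7))"
```

```text
t 7.75 pos [431.2  49.9 113.4] rpy [ 3.14  -0.     1.402] gap 85.5 F [-0.4 -0.4 -0.7] q [-0.52  0.24  0.36  2.22 -0.13  0.7  -0.24]
d [-0.0045 -0.0029 -0.1648] w [-0.     0.001 -0.   ]
```

jog_arm(delta_pos=[[-0.003,-0.002,-0.07],[-0.003,-0.002,-0.13],[-0.003,-0.002,-0.165],[-0.003,-0.002,-0.165],[-0.003,-0.002,-0.165]], twist=[[0,0,0],[0,0,0],[0,0,0],[0,0,0],[0,0,0]])

```text
time_s: 8.38
ee_pos: [429.8, 48.8, 31.2]
eef_rot: [3.14, -0.001, 1.401]
wrist_force: [-0.0, -0.4, 0.6]
finger_gap: 85.2
gripper_force: 0.0
```

jog_arm(delta_pos=[[0,0,0],[0,0,0],[0,0,0],[0,0,0],[0,0,0]], twist=[[0,0,0],[0,0,0],[0,0,0],[0,0,0],[0,0,0]], fingers=1, force=30)

```text
time_s: 9.0
ee_pos: [429.0, 48.7, 30.8]
eef_rot: [3.141, -0.001, 1.401]
wrist_force: [-0.4, -0.6, 6.8]
finger_gap: 33.3
gripper_force: 29.5
```

```bash
python3 -c "
from h import *
go((429,48.5,131,-9.7),(631.4,258.8,131,-9.7))"
```

```text
t 9.0 pos [429.   48.7  30.8] rpy [ 3.141e+00 -1.000e-03  1.401e+00] gap 33.3 F [-0.4 -0.6  6.8] q [-0.45  0.4   0.29  2.28 -0.24  0.49 -0.14]
d [-1.000e-04 -4.000e-04  2.004e-01] w [-0.     0.001  0.   ]
d [0.4048 0.4206 0.    ] w [-0.  0. -0.]
```

jog_arm(delta_pos=[[0,0,0.08],[0,0,0.16],[0.06,0.07,0.16],[0.14,0.15,0.16],[0.22,0.23,0.16]], twist=[[0,0,0],[0,0,0],[0,0,0],[0,0,0],[0,0,0]])

```text
time_s: 9.62
ee_pos: [539.6, 164.8, 110.5]
eef_rot: [3.141, -0.0, 1.401]
wrist_force: [0.2, -0.4, 0.5]
finger_gap: 33.3
gripper_force: 30.1
```

jog_arm(delta_pos=[[0.08,0.08,0],[0.16,0.16,0],[0.185,0.19,0],[0.185,0.19,-0.04],[0.185,0.19,-0.08]], twist=[[0,0,0],[0,0,0],[0,0,0],[0,0,0],[0,0,0]])

```text
time_s: 10.25
ee_pos: [629.7, 256.9, 68.1]
eef_rot: [-3.139, 0.002, 1.4]
wrist_force: [0.2, -0.9, -0.9]
finger_gap: 33.1
gripper_force: 30.2
```

```bash
python3 -c "
from h import *
go((631.4,258.8,37,-9.7))"
```

```text
t 10.25 pos [629.7 256.9  68.1] rpy [-3.139e+00  2.000e-03  1.400e+00] gap 33.1 F [ 0.2 -0.9 -0.9] q [-0.65  0.65  0.3   1.67 -0.24  0.86 -0.42]
d [ 0.0034  0.0038 -0.0622] w [ 0.002 -0.002  0.001]
```

jog_arm(delta_pos=[[0.002,0.003,-0.03],[0.002,0.003,-0.05],[0.002,0.003,-0.062],[0.002,0.003,-0.062]], twist=[[0,0,0],[0,0,0],[0,0,0],[0,0,0]])

```text
time_s: 10.75
ee_pos: [632.1, 259.9, 39.2]
eef_rot: [-3.141, 0.0, 1.401]
wrist_force: [0.3, -0.8, -0.5]
finger_gap: 33.4
gripper_force: 30.2
```

```bash
python3 -c "
from h import *
go((631.4,258.8,35.5,-9.7))"
```

```text
t 10.75 pos [632.1 259.9  39.2] rpy [-3.141  0.     1.401] gap 33.4 F [ 0.3 -0.8 -0.5] q [-0.65  0.69  0.29  1.68 -0.25  0.81 -0.41]
d [-0.0015 -0.0022 -0.0073] w [ 0. -0.  0.]
```

jog_arm(delta_pos=[[0,0,-0.004],[0,0,-0.007],[0,0,-0.007]], twist=[[0,0,0],[0,0,0],[0,0,0]])

```text
time_s: 11.12
ee_pos: [632.3, 260.2, 36.0]
eef_rot: [3.141, -0.0, 1.401]
wrist_force: [0.6, -0.2, 0.6]
finger_gap: 33.4
gripper_force: 30.2
```

jog_arm(delta_pos=[[0,0,0],[0,0,0],[0,0,0],[0,0,0],[0,0,0.03]], twist=[[0,0,0],[0,0,0],[0,0,0],[0,0,0],[0,0,0]], fingers=0.25)

```text
time_s: 11.75
ee_pos: [631.2, 259.7, 50.1]
eef_rot: [-3.139, 0.002, 1.401]
wrist_force: [-0.3, -0.7, 0.4]
finger_gap: 64.0
gripper_force: 0.0
```

jog_arm(delta_pos=[[0,0,0.1],[0,0,0.18],[0,0,0.2],[-0.05,-0.1,0.2],[-0.1,-0.2,0.2]], twist=[[0,0,0],[0,0,0],[0,0,0],[0,0,0],[0,0,0]], fingers=0)

```text
time_s: 12.38
ee_pos: [581.2, 159.2, 150.7]
eef_rot: [-3.141, 0.0, 1.403]
wrist_force: [0.1, -0.8, -0.1]
finger_gap: 85.0
gripper_force: 0.0
```

```bash
python3 -c "
from h import *
go((446.5,-168,130,-4.5),(446.5,-168,14,-4.5))"
```

```text
t 12.38 pos [581.2 159.2 150.7] rpy [-3.141  0.     1.403] gap 85.0 F [ 0.1 -0.8 -0.1] q [-0.6   0.44  0.35  1.81 -0.19  0.92 -0.34]
d [-0.2695 -0.6543 -0.0413] w [ 0.    -0.     0.085]
d [ 0.     0.    -0.232] w [-0.  0. -0.]
```

jog_arm(delta_pos=[[-0.04,-0.12,0],[-0.08,-0.24,0],[-0.13,-0.36,0],[-0.17,-0.47,0],[-0.22,-0.57,0]], twist=[[0,0,0.03],[0,0,0.06],[0,0,0.085],[0,0,0.085],[0,0,0.085]])

```text
time_s: 13.0
ee_pos: [471.0, -127.1, 151.0]
eef_rot: [3.141, 0.0, 1.489]
wrist_force: [-0.4, -0.7, 0.5]
finger_gap: 85.2
gripper_force: 0.0
```

jog_arm(delta_pos=[[-0.04,-0.07,0],[-0.05,-0.085,-0.04],[-0.05,-0.085,-0.08],[-0.05,-0.085,-0.1],[-0.05,-0.085,-0.1]], twist=[[0,0,0],[0,0,0],[0,0,0],[0,0,0],[0,0,0]])

```text
time_s: 13.62
ee_pos: [446.8, -167.1, 100.3]
eef_rot: [-3.14, -0.0, 1.491]
wrist_force: [0.1, -0.2, -0.0]
finger_gap: 85.0
gripper_force: 0.0
```

Run:
```python
from h import *
go((446.5,-168,14,-4.5))
import cv2
f=viewer.grab_frame('side')
q=proj(f,[446.5,-168,60])[0].astype(int);c=f['pixels'][q[1]-70:q[1]+60,q[0]-60:q[0]+60]
g=f['pixels'][140:250,270:370]
cv2.imwrite('pics/cem.png',np.hstack([cv2.resize(c,(400,433)),cv2.resize(g,(394,433))]))
```

```text
t 13.62 pos [ 446.8 -167.1  100.3] rpy [-3.14  -0.     1.491] gap 85.0 F [ 0.1 -0.2 -0. ] q [-0.08  0.34  0.42  2.14 -0.21  0.7   0.4 ]
d [-0.0005 -0.0018 -0.1727] w [-0.    -0.002  0.002]
```

View pics/cem.png

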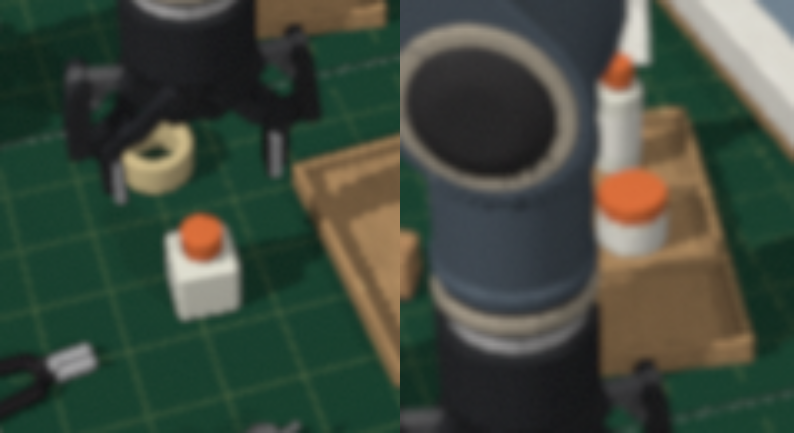

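In the right half the pot (630,215) and thinner (620,120) both stand upright in their compartments. In the left half the open gripper is centred above the cement bottle (203,270).

jog_arm(delta_pos=[[0,-0.002,-0.06],[0,-0.002,-0.12],[0,-0.002,-0.165],[0,-0.002,-0.172],[0,-0.002,-0.172]], twist=[[0,0,0],[0,0,0],[0,0,0],[0,0,0],[0,0,0]])

```text
time_s: 14.3
ee_pos: [447.9, -168.6, 15.5]
eef_rot: [3.14, 0.0, 1.491]
wrist_force: [-0.4, 0.5, 1.1]
finger_gap: 85.6
gripper_force: 0.0
```

jog_arm(delta_pos=[[0,0,0],[0,0,0],[0,0,0],[0,0,0],[0,0,0]], twist=[[0,0,0],[0,0,0],[0,0,0],[0,0,0],[0,0,0]], fingers=1, force=30)

```text
time_s: 14.92
ee_pos: [447.7, -168.5, 15.5]
eef_rot: [3.14, -0.0, 1.49]
wrist_force: [-0.8, -0.0, 6.6]
finger_gap: 39.6
gripper_force: 31.4
```

```bash
python3 -c "
from h import *
go((446.5,-168,100,-4.5),(602.2,88.2,100,-9.7))"
```

```text
t 14.93 pos [ 447.7 -168.5   15.5] rpy [ 3.14 -0.    1.49] gap 39.6 F [-0.8 -0.   6.6] q [ 0.    0.49  0.33  2.18 -0.32  0.51  0.51]
d [-0.0025  0.001   0.169 ] w [-0.     0.001  0.002]
d [0.3114 0.5124 0.    ] w [-0.     0.    -0.087]
```

jog_arm(delta_pos=[[0,0,0.08],[0,0,0.15],[0.06,0.1,0.15],[0.12,0.2,0.15],[0.18,0.3,0.15]], twist=[[0,0,0],[0,0,0],[0,0,-0.03],[0,0,-0.06],[0,0,-0.087]])

```text
time_s: 15.55
ee_pos: [537.9, -16.9, 90.0]
eef_rot: [3.141, -0.0, 1.398]
wrist_force: [1.0, -1.4, -0.8]
finger_gap: 40.0
gripper_force: 30.7
```

jog_arm(delta_pos=[[0.06,0.1,0],[0.12,0.2,0],[0.129,0.214,-0.03],[0.129,0.214,-0.08],[0.129,0.214,-0.11]], twist=[[0,0,0],[0,0,0],[0,0,0],[0,0,0],[0,0,0]])

```text
time_s: 16.18
ee_pos: [600.3, 87.7, 33.1]
eef_rot: [-3.139, 0.001, 1.399]
wrist_force: [0.3, -0.1, -1.2]
finger_gap: 39.7
gripper_force: 30.7
```

```bash
python3 -c "
from h import *
go((602.2,88.2,21,-9.7))"
```

```text
t 16.18 pos [600.3  87.7  33.1] rpy [-3.139e+00  1.000e-03  1.399e+00] gap 39.7 F [ 0.3 -0.1 -1.2] q [-0.48  0.61  0.36  1.88 -0.31  0.71 -0.11]
d [ 0.0038  0.001  -0.0242] w [ 0.001 -0.003  0.003]
```

jog_arm(delta_pos=[[0.002,0,-0.012],[0.002,0,-0.022],[0.002,0,-0.026],[0.002,0,-0.029],[0.002,0,-0.029]], twist=[[0,0,0],[0,0,0],[0,0,0],[0,0,0],[0,0,0]])

```text
time_s: 16.8
ee_pos: [602.9, 88.7, 20.6]
eef_rot: [3.141, -0.0, 1.399]
wrist_force: [0.2, 0.3, -0.8]
finger_gap: 40.0
gripper_force: 30.7
```

jog_arm(delta_pos=[[0,0,-0.002],[0,0,-0.002]], twist=[[0,0,0],[0,0,0]])

```text
time_s: 17.05
ee_pos: [603.0, 88.7, 20.5]
eef_rot: [3.141, -0.001, 1.399]
wrist_force: [-1.6, -1.3, 7.2]
finger_gap: 39.7
gripper_force: 31.5
```

jog_arm(delta_pos=[[0,0,0],[0,0,0],[0,0,0],[0,0,0],[0,0,0.03]], twist=[[0,0,0],[0,0,0],[0,0,0],[0,0,0],[0,0,0]], fingers=0.3)

```text
time_s: 17.68
ee_pos: [601.7, 88.4, 33.8]
eef_rot: [-3.139, 0.001, 1.399]
wrist_force: [0.7, -0.2, 1.2]
finger_gap: 59.6
gripper_force: 0.0
```

jog_arm(delta_pos=[[0,0,0.1],[0,0,0.18],[-0.05,0.03,0.2],[-0.12,0.08,0.2],[-0.2,0.14,0.2]], twist=[[0,0,0],[0,0,0.17],[0,0,0.34],[0,0,0.51],[0,0,0.68]], fingers=0)

```text
time_s: 18.3
ee_pos: [502.5, 158.8, 135.8]
eef_rot: [3.139, 0.001, 2.115]
wrist_force: [-0.3, 0.4, -0.7]
finger_gap: 85.4
gripper_force: 0.0
```

```bash
python3 -c "
from h import *
go((429.5,188.5,100,63),(429.5,188.5,10,63))"
```

```text
t 18.3 pos [502.5 158.8 135.8] rpy [3.139e+00 1.000e-03 2.115e+00] gap 85.4 F [-0.3  0.4 -0.7] q [-0.57  0.34  0.23  2.   -0.1   0.81  0.26]
d [-0.1461  0.0595 -0.0716] w [-0.001  0.002  0.53 ]
d [ 0.    0.   -0.18] w [-0.  0. -0.]
```

jog_arm(delta_pos=[[-0.07,0.03,0],[-0.14,0.059,0],[-0.146,0.059,-0.03],[-0.146,0.059,-0.07],[-0.146,0.059,-0.07]], twist=[[0,0,0.17],[0,0,0.34],[0,0,0.51],[0,0,0.53],[0,0,0.53]])

```text
time_s: 18.92
ee_pos: [429.1, 187.6, 99.2]
eef_rot: [-3.14, -0.001, 2.666]
wrist_force: [-0.4, -0.5, -0.2]
finger_gap: 85.4
gripper_force: 0.0
```

Run:
```python
from fit import *
go((429.5,188.5,10,63))
f=viewer.grab_frame('side');g=viewer.grab_frame('top')
for k,p,y in (("sanding_block",(429.5,188.5),(2.67,)),):
    print([(x.round(2),round(v,2)) for x,v in fit(k,p,[f,g],y)])
```

```text
t 18.93 pos [429.1 187.6  99.2] rpy [-3.140e+00 -1.000e-03  2.666e+00] gap 85.4 F [-0.4 -0.5 -0.2] q [-0.58  0.31  0.09  2.14 -0.04  0.69  0.64]
d [ 0.0007  0.0018 -0.1785] w [ 0.001 -0.001  0.004]
[(array([427.27, 188.13,   2.67]), np.float64(0.92))]
```

jog_arm(delta_pos=[[0,0.002,-0.06],[0,0.002,-0.12],[0,0.002,-0.17],[0,0.002,-0.178],[0,0.002,-0.178]], twist=[[0,0,0],[0,0,0],[0,0,0],[0,0,0],[0,0,0]])

```text
time_s: 19.75
ee_pos: [430.3, 189.3, 11.0]
eef_rot: [3.141, 0.001, 2.666]
wrist_force: [0.1, 0.2, 1.2]
finger_gap: 85.0
gripper_force: 0.0
```

jog_arm(delta_pos=[[0,0,0],[0,0,0],[0,0,0],[0,0,0],[0,0,0]], twist=[[0,0,0],[0,0,0],[0,0,0],[0,0,0],[0,0,0]], fingers=1, force=30)

```text
time_s: 20.38
ee_pos: [430.1, 189.3, 10.9]
eef_rot: [3.141, 0.0, 2.666]
wrist_force: [-1.3, -1.0, 6.9]
finger_gap: 31.6
gripper_force: 30.6
```

```bash
python3 -c "
from h import *
a=.04
c=lambda x,y:(609+x*np.cos(a)-y*np.sin(a),-182+x*np.sin(a)+y*np.cos(a))
print(c(0,38),c(0,-30))
go((429.5,188.5,120,63),(*c(0,38),120,92.3))"
```

```text
(np.float64(607.4804053009079), np.float64(-144.03039594688283)) (np.float64(610.199680025599), np.float64(-211.97600319982934))
t 20.38 pos [430.1 189.3  10.9] rpy [3.141 0.    2.666] gap 31.6 F [-1.3 -1.   6.9] q [-0.56  0.47  0.07  2.19 -0.07  0.48  0.66]
d [-0.0011 -0.0015  0.2182] w [-0.001  0.001  0.004]
d [ 0.356  -0.6651  0.    ] w [ 0.    -0.     0.488]
```

jog_arm(delta_pos=[[0,0,0.1],[0,0,0.2],[0.04,-0.1,0.2],[0.09,-0.2,0.2],[0.14,-0.3,0.2]], twist=[[0,0,0],[0,0,0],[0,0,0.1],[0,0,0.2],[0,0,0.3]])

```text
time_s: 21.0
ee_pos: [500.1, 37.9, 110.5]
eef_rot: [3.141, 0.0, 2.985]
wrist_force: [1.1, 0.2, -0.3]
finger_gap: 31.7
gripper_force: 30.3
```

jog_arm(delta_pos=[[0.06,-0.1,0],[0.12,-0.2,0],[0.18,-0.3,0],[0.214,-0.367,-0.04],[0.214,-0.367,-0.1]], twist=[[0,0,0.1],[0,0,0.19],[0,0,0.19],[0,0,0.19],[0,0,0.19]])

```text
time_s: 21.62
ee_pos: [608.1, -149.4, 60.3]
eef_rot: [-3.139, 0.003, -3.11]
wrist_force: [-0.0, -0.0, -1.2]
finger_gap: 31.6
gripper_force: 30.3
```

```bash
python3 -c "
from h import *
go((607.5,-144,16,92.3))"
```

```text
t 21.62 pos [ 608.1 -149.4   60.3] rpy [-3.139e+00  3.000e-03 -3.110e+00] gap 31.6 F [-0.  -0.  -1.2] q [ 0.11  0.57  0.09  1.81 -0.07  0.76  1.83]
d [-0.0012  0.0108 -0.0885] w [0.003 0.003 0.008]
```

jog_arm(delta_pos=[[0,0,-0.03],[0,0,-0.06],[0,0,-0.075],[0,0,-0.082],[0,0,-0.082]], twist=[[0,0,0],[0,0,0],[0,0,0],[0,0,0],[0,0,0]])

```text
time_s: 22.25
ee_pos: [607.0, -144.2, 19.7]
eef_rot: [-3.142, 0.001, -3.103]
wrist_force: [-0.2, -0.6, 0.1]
finger_gap: 31.4
gripper_force: 30.3
```

Run:
```python
from h import *
go((607.5,-144,16,92.3))
f=viewer.grab_frame('side')
cv2.imwrite('pics/blk.png',cv2.resize(f['pixels'][210:350,300:460],(640,560)))
```

```text
t 22.25 pos [ 607.  -144.2   19.7] rpy [-3.142e+00  1.000e-03 -3.103e+00] gap 31.4 F [-0.2 -0.6  0.1] q [ 0.11  0.63  0.08  1.83 -0.07  0.69  1.84]
d [ 0.001   0.0005 -0.0074] w [0.    0.001 0.002]
```

View pics/blk.png

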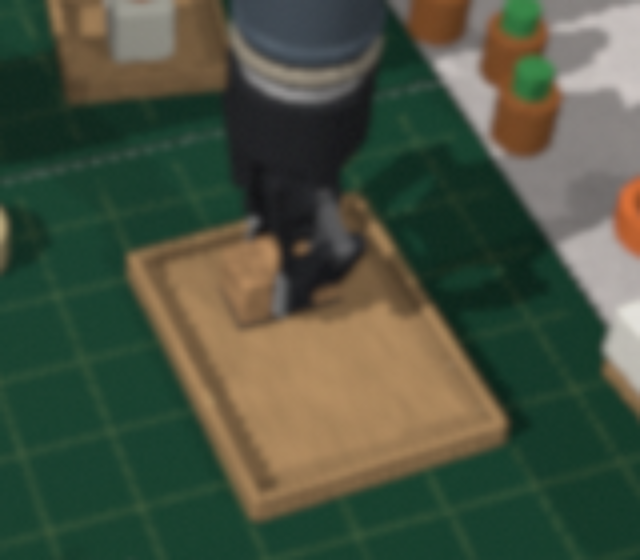

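The block, around (270,285) in the crop, is inside the tray near its +y wall and square to it. I lower it, open partly and rise.

jog_arm(delta_pos=[[0,0,-0.004],[0,0,-0.008],[0,0,-0.008]], twist=[[0,0,0],[0,0,0],[0,0,0]])

```text
time_s: 22.68
ee_pos: [607.0, -144.5, 16.0]
eef_rot: [-3.142, 0.001, -3.104]
wrist_force: [-0.9, 1.0, 4.3]
finger_gap: 31.3
gripper_force: 30.7
```

jog_arm(delta_pos=[[0,0,0],[0,0,0],[0,0,0],[0,0,0],[0,0,0.03]], twist=[[0,0,0],[0,0,0],[0,0,0],[0,0,0],[0,0,0]], fingers=0.45)

```text
time_s: 23.3
ee_pos: [605.7, -144.1, 29.7]
eef_rot: [3.141, -0.003, -3.104]
wrist_force: [-0.2, 0.3, 0.0]
finger_gap: 47.2
gripper_force: 0.0
```

jog_arm(delta_pos=[[0,0,0.1],[0,0,0.16],[-0.1,0.05,0.18],[-0.2,0.1,0.18],[-0.3,0.16,0.18]], twist=[[0,0,0],[0,0,-0.17],[0,0,-0.34],[0,0,-0.51],[0,0,-0.68]], fingers=0)

```text
time_s: 23.92
ee_pos: [455.7, -63.9, 121.5]
eef_rot: [3.14, 0.001, 2.461]
wrist_force: [0.5, 0.5, -0.0]
finger_gap: 85.4
gripper_force: 0.0
```

```bash
python3 -c "
from h import *
go((445.5,-52,80,2.3),(445.5,-52,4,2.3))"
```

```text
t 23.93 pos [455.7 -63.9 121.5] rpy [3.140e+00 1.000e-03 2.461e+00] gap 85.4 F [ 0.5  0.5 -0. ] q [-0.18  0.26  0.27  2.15 -0.1   0.73  1.05]
d [-0.0204  0.0237 -0.0829] w [ 0.     0.002 -0.811]
d [ 0.     0.    -0.152] w [-0.  0. -0.]
```

jog_arm(delta_pos=[[-0.02,0.024,0],[-0.02,0.024,-0.03],[-0.02,0.024,-0.06],[-0.02,0.024,-0.08],[-0.02,0.024,-0.08]], twist=[[0,0,-0.17],[0,0,-0.34],[0,0,-0.51],[0,0,-0.68],[0,0,-0.81]])

```text
time_s: 24.55
ee_pos: [446.6, -52.2, 80.6]
eef_rot: [3.142, -0.0, 1.615]
wrist_force: [-0.2, -0.1, 0.5]
finger_gap: 85.3
gripper_force: 0.0
```

```bash
python3 -c "
from h import *
go((445.5,-52,4,2.3))"
```

```text
t 24.55 pos [446.6 -52.2  80.6] rpy [ 3.142 -0.     1.615] gap 85.3 F [-0.2 -0.1  0.5] q [-0.33  0.34  0.43  2.21 -0.23  0.63  0.31]
d [-0.0023  0.0005 -0.1532] w [-0.     0.    -0.003]
```

jog_arm(delta_pos=[[-0.002,0,-0.06],[-0.002,0,-0.11],[-0.002,0,-0.14],[-0.002,0,-0.153],[-0.002,0,-0.153]], twist=[[0,0,0],[0,0,0],[0,0,0],[0,0,0],[0,0,0]])

```text
time_s: 25.18
ee_pos: [446.0, -52.5, 4.1]
eef_rot: [3.141, -0.0, 1.619]
wrist_force: [-0.6, 0.6, 0.6]
finger_gap: 85.7
gripper_force: 0.0
```

jog_arm(delta_pos=[[0,0,0],[0,0,0],[0,0,0],[0,0,0],[0,0,0]], twist=[[0,0,0],[0,0,0],[0,0,0],[0,0,0],[0,0,0]], fingers=1, force=25)

```text
time_s: 25.8
ee_pos: [446.2, -52.4, 4.6]
eef_rot: [3.14, -0.0, 1.62]
wrist_force: [-1.1, -0.2, 5.6]
finger_gap: 51.3
gripper_force: 25.2
```

```bash
python3 -c "
from h import *
go((445.5,-52,90,2.3),(610.2,-212,90,2.3))"
```

```text
t 25.8 pos [446.2 -52.4   4.6] rpy [ 3.14 -0.    1.62] gap 51.3 F [-1.1 -0.2  5.6] q [-0.24  0.48  0.33  2.25 -0.35  0.45  0.42]
d [-0.0014  0.0008  0.1707] w [-0.     0.001 -0.008]
d [ 0.3294 -0.32    0.    ] w [0. 0. 0.]
```

jog_arm(delta_pos=[[0,0,0.1],[0,0,0.17],[0.05,-0.08,0.17],[0.1,-0.16,0.17],[0.16,-0.24,0.17]], twist=[[0,0,0],[0,0,0],[0,0,0],[0,0,0],[0,0,0]])

```text
time_s: 26.42
ee_pos: [526.3, -173.2, 89.4]
eef_rot: [3.141, -0.0, 1.62]
wrist_force: [0.6, -0.2, 0.3]
finger_gap: 51.2
gripper_force: 26.7
```

jog_arm(delta_pos=[[0.08,-0.06,0],[0.16,-0.08,0],[0.168,-0.08,0],[0.168,-0.08,-0.05],[0.168,-0.08,-0.09]], twist=[[0,0,0],[0,0,0],[0,0,0],[0,0,0],[0,0,0]])

```text
time_s: 27.05
ee_pos: [608.6, -211.6, 42.9]
eef_rot: [-3.14, -0.001, 1.62]
wrist_force: [0.7, 0.1, 0.3]
finger_gap: 51.4
gripper_force: 26.7
```

Run:
```python
from h import *
go((610.2,-212,10,2.3))
f=viewer.grab_frame('side')
cv2.imwrite('pics/tape.png',cv2.resize(f['pixels'][210:350,300:460],(640,560)))
```

```text
t 27.05 pos [ 608.6 -211.6   42.9] rpy [-3.14e+00 -1.00e-03  1.62e+00] gap 51.4 F [0.7 0.1 0.3] q [-0.02  0.65  0.41  1.78 -0.35  0.78  0.62]
d [ 0.0031 -0.0007 -0.0658] w [-0.001 -0.001 -0.008]
```

View pics/tape.png

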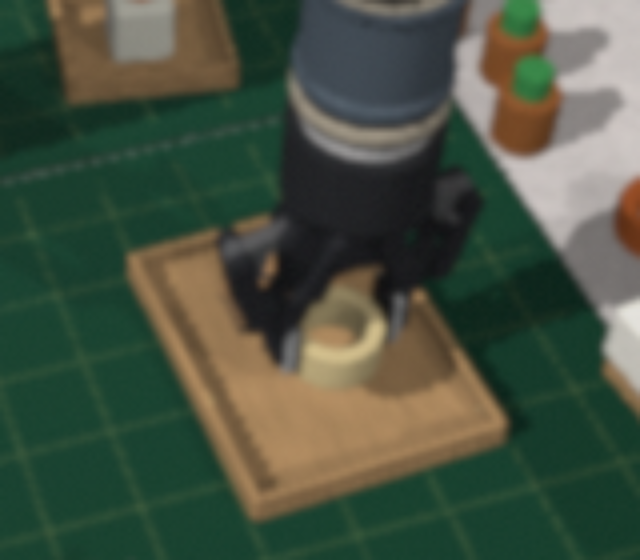

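The tape (343,335) is held level over the tray, so I lower it.

jog_arm(delta_pos=[[0.002,0,-0.03],[0.002,0,-0.05],[0.002,0,-0.06],[0.002,0,-0.066],[0.002,0,-0.066]], twist=[[0,0,0],[0,0,0],[0,0,0],[0,0,0],[0,0,0]])

```text
time_s: 27.72
ee_pos: [610.8, -212.5, 10.9]
eef_rot: [3.141, 0.0, 1.619]
wrist_force: [-0.2, 0.2, -0.8]
finger_gap: 51.2
gripper_force: 26.7
```

jog_arm(delta_pos=[[0,0,-0.003],[0,0,-0.003]], twist=[[0,0,0],[0,0,0]])

```text
time_s: 27.98
ee_pos: [611.1, -212.6, 9.8]
eef_rot: [3.141, 0.0, 1.619]
wrist_force: [-0.1, 0.1, 0.7]
finger_gap: 51.2
gripper_force: 26.7
```

jog_arm(delta_pos=[[0,0,0],[0,0,0],[0,0,0],[0,0,0],[0,0,0.03]], twist=[[0,0,0],[0,0,0],[0,0,0],[0,0,0],[0,0,0]], fingers=0.2)

```text
time_s: 28.6
ee_pos: [609.8, -212.0, 23.8]
eef_rot: [-3.139, -0.001, 1.619]
wrist_force: [0.5, -0.1, 0.5]
finger_gap: 67.9
gripper_force: 0.0
```

jog_arm(delta_pos=[[0,0,0.1],[0,0,0.2],[0,0,0.3],[-0.02,-0.1,0.4],[-0.06,-0.2,0.4]], twist=[[0,0,0],[0,0,0],[0,0,0],[0,0,0],[0,0,0]])

```text
time_s: 29.22
ee_pos: [583.6, -312.9, 229.8]
eef_rot: [3.133, 0.003, 1.624]
wrist_force: [0.1, -1.1, -1.3]
finger_gap: 68.7
gripper_force: 0.0
```

jog_arm(delta_pos=[[-0.02,-0.1,0],[-0.05,-0.2,0],[-0.1,-0.3,0],[-0.1,-0.3,0],[-0.1,-0.3,0]], twist=[[0,0,0],[0,0,0],[0,0,0],[0,0,0],[0,0,0]])

```text
time_s: 29.85
ee_pos: [530.8, -462.3, 225.1]
eef_rot: [3.14, -0.0, 1.619]
wrist_force: [-0.1, 1.1, -0.3]
finger_gap: 68.4
gripper_force: 0.0
```

Run:
```python
from h import *
go()
f=viewer.grab_frame('side');g=viewer.grab_frame('top')
cv2.imwrite('pics/end.png',np.hstack([cv2.resize(f['pixels'][140:400,230:450],(440,520)),cv2.resize(g['pixels'][140:320,150:480],(359,520)) if 0 else np.zeros((520,1,3),np.uint8)]))
cv2.imwrite('pics/end_top.png',cv2.resize(g['pixels'][130:320,150:480],(792,456)))
```

```text
t 29.85 pos [ 530.8 -462.3  225.1] rpy [ 3.14  -0.     1.619] gap 68.4 F [-0.1  1.1 -0.3] q [ 0.32  0.56  0.52  1.49 -0.29  1.17  0.94]
```

View pics/end.png

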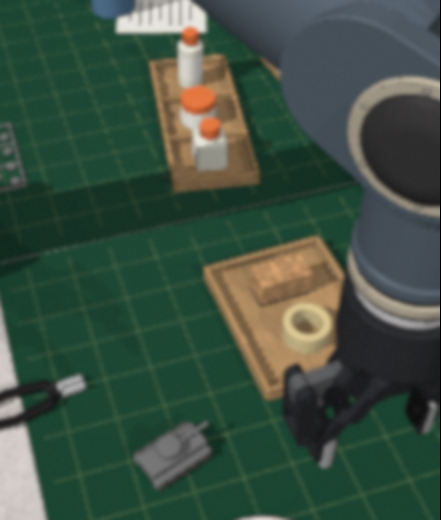

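View pics/end_top.png

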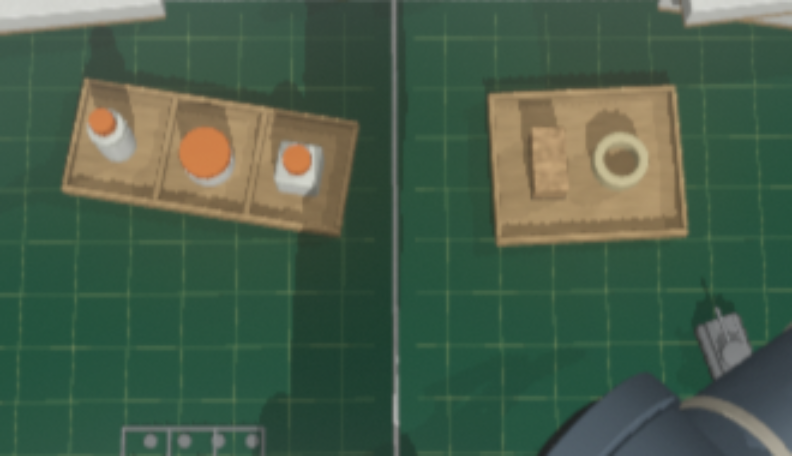

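Both views show the thinner (110,135), pot (205,158) and cement (297,168) upright in their compartments. The block (548,162) and tape (620,160) lie flat side by side in the square tray, and the tank has not moved. I hand the job in.

```bash
python3 -c "
from h import *
print(ticket.job_done())"
```

```text
the job is handed in; nothing more can be done
None
```

Both kits are made up as asked and the job is handed in at about 30 s; the last pictures show everything in place, let go, and the model tank untouched.

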